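# Clamp resin specimens in the test jig

### The arm

A 6-joint arm with a two-finger parallel gripper is mounted at the origin on the work surface. World frame = base frame: x ahead of the robot, y to its left, z up, the work surface at z = 0. Lengths are in mm, angles in rad, forces in N, time in s.
With the tool pointing down it reaches from about 350 to 725 mm from the base axis. Payload 4.3 kg.
Tool frame: the origin (TCP) lies at the very end of the fingers, on their centre line; the grasp point (between the pads) lies 19 mm behind it (ctrl.hold_point_z is the distance from the TCP to the grasp point, in mm); z points along the fingers, y is the line along which they close (so a half turn about z gives the same grasp; the last joint's range is limited). The gripper opens to 85 mm and grips with 20 to 120 N. Pads are 22 mm wide; open, the fingers measure 114 mm over their backs; the gripper's body (76 mm by 85 mm) begins 54 mm behind the grasp point. The pads swing forward as they close: fully open they stand 13 mm farther back than shut.
Start: joints at [-1.332, 0.377, 0.081, 1.274, 0, 1.46], TCP at [196.53, -540.41, 231.329] pointing down, gripper open.
Joint ranges: [-2.72, 2.72], [-0.84, 1.66], [-1.02, 1.22], [-1.77, 2.12], [-1.37, 1.28], [-3.14, 3.14]. Speed limits (rad/s): [2.57, 2.57, 3.14, 3.14, 3.14, 3.14].

### API

Orientations are given as a rotation vector (axis times angle).
In Python, from station import ctrl, open_jaws, gripper_close, inverse_kinematics, viewer, job_done, spotter, monitor gives the robot as it stands. Calls block until the motion is done:
- ctrl.move_ptp(position, orientation): joint-space move of the TCP to a pose.
- ctrl.move_linear(position, attitude=None, max_speed=150, max_force=None): straight line of the TCP; attitude=None keeps the orientation; max_speed is the mean speed in mm/s. With max_force (N) it stops when the force on the tool has changed by that much, and returns True; else False.
- ctrl.move_joints(angles): joint-space move.
- open_jaws() and gripper_close(): open the fingers fully, or close them until they stop; the grip force is fixed at half the most.
- ctrl.sleep(seconds).
- inverse_kinematics(position, orientation): joint angles nearest the present ones, or None.
- viewer.get_image(name): name is "scene" or "side" or "wrist"; returns a dict with "color" (420x560x3 uint8, red, green, blue), "range_z" (420x560 float32, mm along the optical axis (not along the pixel's ray), 0 where there is no reading), "fov_y" (degrees; the focal length in pixels is half the picture's height over the tangent of half this angle, whatever the lens; pixels are square), "cx", "cy" (the principal point, pixels), "eye" and "attitude" of the camera in the world; the wrist camera has in their place "hand_eye" (4x4, takes a point from camera to tool coordinates, whose origin is the TCP and whose axes are the flange's). Camera axes: x right, y down, z forward; pixel columns grow to the right and rows downward; lengths in mm; the calibration is good to about 2 mm. A picture is of the moment at which its call begins: read the wrist's pose just before it.
A pose or a line that the arm cannot do raises ctrl.MotionError and nothing moves.
- job_done(): hands the job in; it is judged then, once.
Trained networks look in a picture, given as the dict that the camera call returned (one of the last four; its "shot" number tells which), for a name from the list of things; names that differ only in an ending like _2 or _b are one class to them, and where a whole thing is asked for, a point or a joint stands for the part that bears it (a point fixed in the world has none). Each returns a list of dicts, best first, with "conf" (0 to 1); they miss things now and then, are a little off and sometimes report something else, mostly with a low value. They report only what shows in the picture. A call takes as long as a camera call.
- spotter.silhouettes(picture, name): "region" (420x560 bool, what is visible of it) and "bbox" ([left, top, width, height] in pixels, round what is visible of it).
- spotter.mark_of(picture, name): "point" ([column, row] in pixels: a listed point, or the origin of a listed thing).
Readings, each from a call of its own:
- monitor.get_time_s(): time.
- monitor.get_joints(): joint angles.
- monitor.get_qvel(): joint speeds.
- monitor.get_joint_efforts(): joint torques, N m.
- monitor.get_tool_pos(): TCP position.
- monitor.get_tcp_rot(): TCP orientation.
- monitor.get_ft_force(): force on the tool from outside, world axes, zero at the start.
- monitor.get_ft_torque(): the same for the moment, N m.
- monitor.get_gripper_width(): finger opening in mm.
- monitor.get_finger_force(): force on a finger pad.
Only numpy, scipy, OpenCV 4.12 (cv2) and the standard library are available. Lean on these libraries where they do the work, as an engineer would, in place of code of your own. Each camera call takes 0.05 s, during which the arm holds its last target. There are 200 camera calls.

### The job

Stand every resin specimen upright in the jig's tray while the tray is at its loading end. Then pull the tray's spring plunger up, slide the tray under the clamp screw and let the plunger drop into the notch there; finally turn the knurled clamp knob clockwise, a grip at a time, until it is fully home against its stop and the plate holds the specimens. Leave the bottle, the tape roll and the multimeter where they are.

Things in the scene. Friction and masses are not known exactly. Their poses are not given: they have to be found in the camera images.
- jig: Fixed clamping jig. Origin under the middle of its base plate (110 x 560 x 8 mm, long along jig y) on the bench, z up. The tray slides along jig y; its centre is at jig y = -90 mm at the loading end, +150 mm under the screw. A grey bridge (152 mm along x, 60 mm along y, top 118 mm above the bench) on two posts stands at jig y = +150 mm; posts span jig x = 52 to 76 mm either side.
- tray_floor (a point): Middle of the sliding tray's floor, 30 mm above the bench; axes as the jig. Inside 72 mm (x) by 206 mm (y), long enough for four specimens in a row 50 mm apart; rims 5 mm high on the long sides, 10 mm at the ends. Its tongue at -y carries the plunger, 150 mm from the middle. Slides with about 1 N, weighs 0.7 kg.
- tray (a joint): Slide of the tray along jig +y in m: 0 at the loading end stop, 0.240 at the end stop under the clamp screw. There is a notch for the plunger pin exactly at each end stop; in a notch the pin locks the tray (1.5 mm of play).
- plunger_grip (a point): Point on the axis of the black plunger knob (30 mm across, 26 mm tall upright cylinder) at its grip height, 12 mm under its top; 64 mm above the bench when the pin is down in a notch. It stands on the tray's tongue and moves with the tray: pull it straight up, drag the tray by it, let go.
- plunger (a joint): Lift of the spring plunger in m: 0 = pin fully down in a notch, 0.011 = pin resting on top of the bar between notches, 0.020 = upper stop. The spring pushes down with 4.5 N (down) to 7.5 N (fully up).
- knob_grip (a point): Point on the axis of the knurled steel clamp knob (round, 50 mm across, 30 mm tall, vertical axis, white line on top) on top of the bridge at its grip height, 8 mm under its top; 164 mm above the bench at screw 0, 153 mm when home. The knob sinks 5 mm a turn.
- screw (a joint): Turn of the clamp knob in rad, clockwise seen from above is positive: 0 = fully up, 14.0 = home against its stop (2.2 turns). It stays where it is left (0.08 N m of friction). The pressure plate follows it down and is sprung, so it gives over the last 3 mm.
- pad_face (a point): Middle of the underside of the steel pressure plate (68 mm along jig x, 200 mm along jig y, 12 mm thick) under the bridge; 74 mm above the bench at screw 0, so 8 mm over the specimens when they stand in the tray.
- specimen0: Cast resin specimen, an upright brown cylinder 48 mm across and 36 mm tall, metallised top, about 0.12 kg; one of up to four, all alike. Origin at the centre of its underside, z along its axis.
- specimen1: Cast resin specimen, an upright brown cylinder 48 mm across and 36 mm tall, metallised top, about 0.12 kg; one of up to four, all alike. Origin at the centre of its underside, z along its axis.
- specimen2: Cast resin specimen, an upright brown cylinder 48 mm across and 36 mm tall, metallised top, about 0.12 kg; one of up to four, all alike. Origin at the centre of its underside, z along its axis.
- specimen3: Cast resin specimen, an upright brown cylinder 48 mm across and 36 mm tall, metallised top, about 0.12 kg; one of up to four, all alike. Origin at the centre of its underside, z along its axis.
- bottle: White plastic sample bottle with yellow cap, 64 mm across, 170 mm tall; origin at the centre of its underside. Bystander.
- tape: Roll of tape lying flat, 90 mm across, 24 mm high; origin at the centre of its underside. Bystander.
- multimeter: Orange multimeter lying flat, 170 x 85 x 36 mm; origin at the centre of its underside. Bystander.

How it is judged (in metres and radians):
On the way, in this order (a step that is already met when the one before it is completed fails the run):
1. all specimens stand upright in the tray at its loading end (x of specimen0 in the frame of tray_floor between -0.0205 and 0.0205 m and y of specimen0 in the frame of tray_floor between -0.09 and 0.09 m and z of specimen0 in the frame of tray_floor between -0.004 and 0.005 m and angle between each of specimen0, specimen1, specimen2, specimen3's own z axis and vertical below 0.12 rad and x of specimen1 in the frame of tray_floor between -0.0205 and 0.0205 m and y of specimen1 in the frame of tray_floor between -0.09 and 0.09 m and z of specimen1 in the frame of tray_floor between -0.004 and 0.005 m and x of specimen2 in the frame of tray_floor between -0.0205 and 0.0205 m and y of specimen2 in the frame of tray_floor between -0.09 and 0.09 m and z of specimen2 in the frame of tray_floor between -0.004 and 0.005 m and x of specimen3 in the frame of tray_floor between -0.0205 and 0.0205 m and y of specimen3 in the frame of tray_floor between -0.09 and 0.09 m and z of specimen3 in the frame of tray_floor between -0.004 and 0.005 m and value of joint tray below 0.01 m), for 0.2 s.
2. the tray is under the clamp screw and the plunger has dropped into the notch (value of joint tray above 0.235 m and value of joint plunger below 0.003 m), for 0.2 s.
3. the clamp knob is turned home (value of joint screw above 13.5 rad), for 0.2 s.
At the end, for the whole second after the job is handed in: Every specimen stands upright (within 0.12 rad) on the tray floor between its rims and is at rest, the tray is at its end stop under the screw (joint tray > 0.235 m) with the plunger down in the notch (joint plunger < 0.003 m), and the clamp knob is home (joint screw > 13.5 rad) (all of step 2 and x of specimen0 in the frame of tray_floor between -0.0205 and 0.0205 m and y of specimen0 in the frame of tray_floor between -0.09 and 0.09 m and z of specimen0 in the frame of tray_floor between -0.004 and 0.005 m and angle between each of specimen0, specimen1, specimen2, specimen3's own z axis and vertical below 0.12 rad and x of specimen1 in the frame of tray_floor between -0.0205 and 0.0205 m and y of specimen1 in the frame of tray_floor between -0.09 and 0.09 m and z of specimen1 in the frame of tray_floor between -0.004 and 0.005 m and x of specimen2 in the frame of tray_floor between -0.0205 and 0.0205 m and y of specimen2 in the frame of tray_floor between -0.09 and 0.09 m and z of specimen2 in the frame of tray_floor between -0.004 and 0.005 m and x of specimen3 in the frame of tray_floor between -0.0205 and 0.0205 m and y of specimen3 in the frame of tray_floor between -0.09 and 0.09 m and z of specimen3 in the frame of tray_floor between -0.004 and 0.005 m and value of joint screw above 13.5 rad and linear speed of each of specimen0, specimen1, specimen2, specimen3 below 0.02 m/s); the robot touches nothing.
It fails at once if the bottle is pushed more than 30 mm or knocked over (distance of bottle from where it was at the start of the episode above 0.03 m or angle between bottle's own z axis and vertical above 0.5 rad).
It fails at once if the tape is pushed more than 30 mm or knocked over (distance of tape from where it was at the start of the episode above 0.03 m or angle between tape's own z axis and vertical above 0.5 rad).
It fails at once if the multimeter is pushed more than 30 mm or knocked over (distance of multimeter from where it was at the start of the episode above 0.03 m or angle between multimeter's own z axis and vertical above 0.5 rad).
Of specimen0, specimen1, specimen2, specimen3 only 2 to 4 are there at a start; the rules pass over those that are not, and their reading is None.
At some moment in a run one of specimen0, specimen1, specimen2, specimen3 may be knocked a few centimetres aside while the robot is not near it.
It also fails if it takes over 210 s, if anything falls off the work surface, if the arm or the gripper's body presses on something with over 40 N, if the wrist force passes 120 N, or if a joint passes its speed limit or range.

## Working session

There is one attempt and no reset: what is moved stays moved. The work goes in short steps, each a Python script; the robot and the scene stay as the last script left them, time stands still between calls to the robot, and variables do not carry over. Pictures are saved under pics/ and viewed, at most 14 in all, crops included, and the job is handed in when it is done.

```bash
mkdir -p pics; ls; cat > h.py <<'E'
import numpy as np, cv2
from scipy.spatial.transform import Rotation as R
from station import ctrl, open_jaws, gripper_close, inverse_kinematics, viewer, job_done, spotter, monitor
def cam(p):
    f=p["color"].shape[0]/2/np.tan(np.radians(p["fov_y"])/2)
    return f
def pose(p, tcp=None):
    if "eye" in p:
        a=np.array(p["attitude"],float); 
        return (R.from_rotvec(a).as_matrix() if a.size==3 else a.reshape(3,3)), np.array(p["eye"],float)
    H=np.array(p["hand_eye"]); pos,rot=tcp; M=R.from_rotvec(rot).as_matrix()
    return M@H[:3,:3], M@H[:3,3]+np.array(pos)
def shot(name):
    tcp=(monitor.get_tool_pos(),monitor.get_tcp_rot()) if name=="wrist" else None
    p=viewer.get_image(name); p["RT"]=pose(p,tcp); return p
def cloud(p):
    f=cam(p); z=p["range_z"]; v,u=np.mgrid[:z.shape[0],:z.shape[1]]
    c=np.stack([(u-p["cx"])*z/f,(v-p["cy"])*z/f,z],-1); Rm,t=p["RT"]
    w=c@Rm.T+t; w[z<=0]=np.nan; return w
def ray_z(p,px,h):
    f=cam(p); Rm,t=p["RT"]; d=Rm@np.array([(px[0]-p["cx"])/f,(px[1]-p["cy"])/f,1]); return t+d*(h-t[2])/d[2]
def save(p,n): cv2.imwrite("pics/"+n+".png",p["color"][:,:,::-1])
E
python3 - <<'E'
from h import *
for n in ("scene","side"):
    p=shot(n); save(p,n+"0"); w=cloud(p); print(n,p["eye"],p["attitude"],p["fov_y"])
    for k in ("specimen0","bottle","tape","multimeter","jig"):
        for d in spotter.silhouettes(p,k):
            if d["conf"]<.3: continue
            q=w[d["region"]]; q=q[~np.isnan(q[:,0])]; top=q[q[:,2]>np.percentile(q[:,2],95)-4]
            print(k,round(d["conf"],2),d["bbox"],"topmid",((top.min(0)+top.max(0))/2).round(), "ztop",np.percentile(q[:,2],98).round())
    for k,h in (("tray_floor",30),("plunger_grip",64),("knob_grip",164),("pad_face",74),("jig",0)):
        for d in spotter.mark_of(p,k)[:2]: print(k,round(d["conf"],2),d["point"],ray_z(p,d["point"],h).round(1))
E
```

```text
pics
scene [1226.56994412  406.89243458  925.86207112] [-1.26381279 -2.25622504  0.95015637] 56.41584353838743
specimen0 0.6 [227.2, 182.7, 18.8, 17.7] topmid [ 479. -235.   37.] ztop 39.0
specimen0 0.52 [339.2, 227.5, 20.2, 20.2] topmid [461. 180.  37.] ztop 39.0
bottle 0.56 [397.2, 268.6, 36.6, 54.2] topmid [601. 420. 169.] ztop 170.0
tape 0.74 [208.7, 154.7, 24.2, 23.3] topmid [ 388. -366.   25.] ztop 26.0
multimeter 0.69 [400.6, 270.4, 33.1, 53.1] topmid [602. 420. 169.] ztop 170.0
multimeter 0.59 [132.0, 174.4, 58.6, 26.6] topmid [ 609. -465.   43.] ztop 44.0
jig 0.56 [183.9, 193.6, 162.9, 118.0] topmid [644. 111. 148.] ztop 170.0
tray_floor 0.71 [237.6, 227.4] [ 616.6 -122.8   30. ]
plunger_grip 0.7 [223.1, 168.2] [ 445.9 -305.6   64. ]
plunger_grip 0.5 [200.7, 192.7] [ 581.3 -291.4   64. ]
knob_grip 0.67 [302.6, 232.9] [635.8 109.4 164. ]
knob_grip 0.18 [233.1, 193.9] [ 612.  -129.2  164. ]
pad_face 0.63 [299.9, 255.3] [639.9 107.3  74. ]
jig 0.81 [259.6, 245.8] [621.5 -40.1   0. ]
side [277.83660264 667.90339642 895.36792376] [-0.46619957  2.74581489 -1.1064111 ] 50.96493493873052
specimen0 0.96 [273.3, 303.6, 23.0, 24.7] topmid [457. 183.  38.] ztop 39.0
specimen0 0.52 [319.8, 182.5, 17.2, 22.1] topmid [ 475. -234.   37.] ztop 39.0
bottle 0.58 [149.8, 354.4, 47.8, 61.8] topmid [598. 423. 171.] ztop 172.0
tape 0.8 [353.2, 160.2, 31.2, 25.8] topmid [ 383. -364.   26.] ztop 26.0
tape 0.5 [176.0, 159.3, 138.6, 165.7] topmid [640. 114. 160.] ztop 171.0
jig 0.9 [177.3, 157.7, 140.0, 168.7] topmid [640. 113. 160.] ztop 171.0
tray_floor 0.58 [268.3, 204.2] [ 613.6 -127.2   30. ]
plunger_grip 0.49 [287.8, 165.4] [ 603.  -263.3   64. ]
knob_grip 0.59 [216.1, 231.8] [640.6 113.5 164. ]
knob_grip 0.3 [219.2, 254.8] [606.5 170.1 164. ]
jig 0.64 [249.9, 235.1] [630.6 -29.4   0. ]
```

View pics/scene0.png

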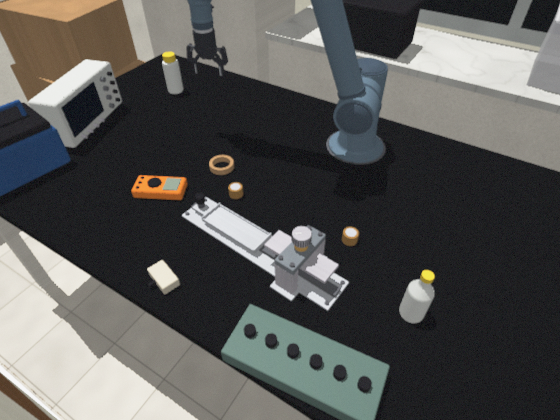

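View pics/side0.png

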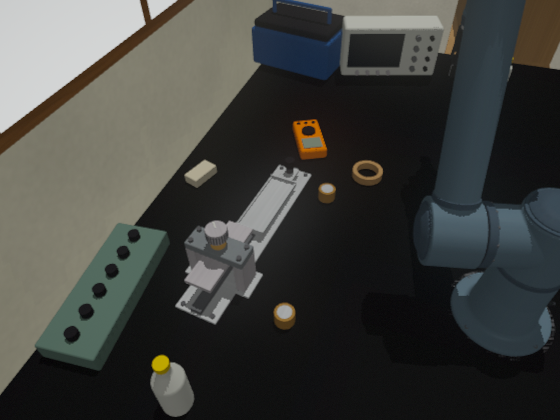

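Two specimens are in view: scene pixels (236,190) and (350,236). The jig runs from the plunger at (200,202) to the knob at (302,235). Next I'll take a closer look with the wrist camera.

```bash
cat >> h.py <<'E'
def down(yaw,pos=None,prefer=None):
    """rotvec tool-down with closing axis along yaw (mod pi); picks half turn with j6 nearest zero"""
    best=None
    for k in (0,np.pi,-np.pi):
        a=yaw+k; c,s=np.cos(a),np.sin(a)
        rv=R.from_matrix(np.array([[-s,c,0],[c,s,0],[0,0,-1]]).T).as_rotvec()
        if pos is None: return rv
        q=inverse_kinematics(list(pos),list(rv))
        if q is not None and (best is None or abs(q[5])<best[0]): best=(abs(q[5]),rv)
    return None if best is None else best[1]
E
python3 - <<'E'
from h import *
P=[590,-130,330]; rv=down(np.radians(-5.6),P); print(rv)
ctrl.move_ptp(P,list(rv)); p=shot("wrist"); save(p,"w1"); np.save("w1.npy",cloud(p)); print(p["RT"],monitor.get_joints())
for k,h in (("tray_floor",30),("plunger_grip",64),("knob_grip",164),("jig",0),("specimen0",0)):
    for d in spotter.mark_of(p,k)[:2]: print(k,round(d["conf"],2),d["point"],ray_z(p,d["point"],h).round(1))
E
```

```text
[2.32730628 2.11027247 0.        ]
(array([[ 9.95121833e-01, -9.40692827e-02, -2.97238538e-02],
       [-9.86523567e-02, -9.50394190e-01, -2.94989145e-01],
       [-4.99960646e-04,  2.96482467e-01, -9.55038165e-01]]), array([597.51645685, -54.68467823, 473.04027415])) [-3.23604646e-01  4.51212217e-01  4.46141515e-01  1.56622811e+00
 -2.67117217e-04  1.34670884e+00]
tray_floor 0.64 [299.3, 161.0] [ 614.8 -128.1   30. ]
jig 0.61 [299.3, 87.5] [623.7 -39.7   0. ]
specimen0 0.6 [206.1, 243.2] [ 471.5 -239.     0. ]
```

View pics/w1.png

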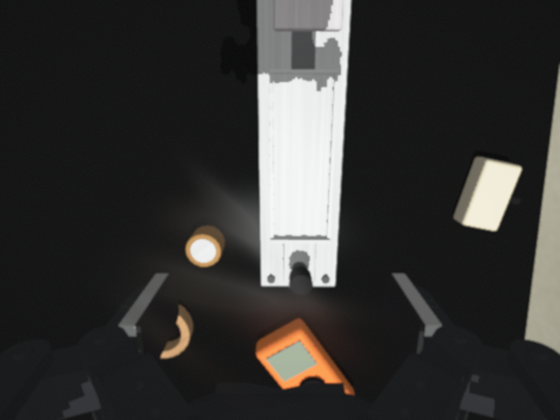

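The wrist view shows the tray centred at about (299,161) and the plunger knob at (300,275). The multimeter is just below it at (300,355), and a specimen is at (204,248). I'll fit the jig frame from depth.

```bash
python3 - <<'E'
from h import *
w=np.load("w1.npy"); q=w.reshape(-1,3); q=q[~np.isnan(q[:,0])]
def inb(q,x0,x1,y0,y1,z0,z1): return q[(q[:,0]>x0)&(q[:,0]<x1)&(q[:,1]>y0)&(q[:,1]<y1)&(q[:,2]>z0)&(q[:,2]<z1)]
j=inb(q,530,700,-310,50,4,60)
# per-y slices midpoints of jig
m=[]
for y in range(-280,-60,10):
    s=inb(j,530,700,y,y+10,4,60)
    if len(s)>20: m.append((y+5,(np.percentile(s[:,0],1)+np.percentile(s[:,0],99))/2,np.ptp(s[:,0])))
m=np.array(m); print(m[::4].round(1)); k=np.polyfit(m[:,0],m[:,1],1); print("x=",k,"ang",np.degrees(np.arctan(k[0])), "ymin",np.percentile(j[:,1],.2))
pl=inb(q,560,640,-330,-230,66,85); print("plunger top",len(pl),pl.min(0),pl.max(0))
fl=inb(q,585,645,-200,-60,20,60); print("floor z",np.median(fl[:,2]))
mm=inb(q,500,760,-600,-285,15,60); print("mm y max",mm[mm[:,1].argmax()])
sp=inb(q,430,520,-290,-200,30,45); print("spec",(sp.min(0)+sp.max(0))/2,np.ptp(sp,axis=0))
E
```

```text
[[-275.   601.1  109.8]
 [-235.   605.9  110. ]
 [-195.   609.9  110.7]
 [-155.   614.   110.2]
 [-115.   618.   110.2]
 [ -75.   622.   111.4]]
x= [1.04231256e-01 6.30127650e+02] ang 5.950524022177569 ymin -308.4899877084081
plunger top 448 [ 586.98594731 -290.66561428   66.06721866] [ 616.3380651  -261.44455041   78.44606783]
floor z 30.4548652559875
mm y max [ 583.11072141 -285.39282243   30.59567351]
spec [ 474.94715131 -233.06484389   34.4455218 ] [47.07169377 47.05642655  8.80168784]
```

```bash
cat >> h.py <<'E'
a=np.radians(5.95); EY=np.array([np.sin(a),np.cos(a)]); EX=np.array([np.cos(a),-np.sin(a)])
PL=np.array([601.7,-276.0]); TR=PL+150*EY; KN=PL+390*EY
YAWX=-a
def spec_xy(p,near):
    q=cloud(p).reshape(-1,3); q=q[np.linalg.norm(q[:,:2]-near,axis=1)<60]; q=q[(q[:,2]>32)&(q[:,2]<42)]
    c=(q.min(0)+q.max(0))/2 if len(q)>50 else None; return None if c is None else c[:2]
def pick_place(xy,ty,look=None):
    if look is not None: xy=look
    rv=list(down(YAWX,[*xy,9]))
    ctrl.move_ptp([*xy,120],rv)
    ctrl.move_linear([*xy,9],rv); gripper_close(); print("width",monitor.get_gripper_width())
    ctrl.move_linear([*xy,130],rv)
    t=TR+ty*EY; rv=list(down(YAWX,[*t,40]))
    ctrl.move_ptp([*t,130],rv); ctrl.move_linear([*t,42],rv)
    hit=ctrl.move_linear([*t,37],rv,max_speed=15,max_force=4); print("touch",hit,monitor.get_tool_pos()[2])
    open_jaws(); ctrl.move_linear([*t,130],rv)
E
python3 - <<'E'
from h import *
pick_place(np.array([475.5,-234]),-45)
p=shot("side"); print([ (round(d["conf"],2),d["bbox"]) for d in spotter.silhouettes(p,"specimen0")])
P=[459,140,300]; ctrl.move_ptp(P,list(down(YAWX,P)))
p=shot("wrist"); save(p,"w2"); c=spec_xy(p,np.array([459,181])); print(c,monitor.get_time_s())
E
```

```text
width 46.10091743562962
touch True 40.016387601917465
[(0.8, [265.0, 310.6, 17.7, 26.3]), (0.56, [265.7, 180.1, 18.0, 18.8])]
[476.4297194  207.21110484] 12.0667
```

View pics/w2.png

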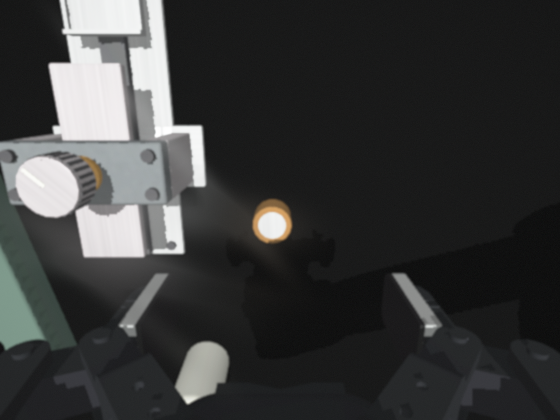

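The second specimen, at pixel (272,222), was knocked to about (476,207), clear of everything else.

```bash
python3 - <<'E'
from h import *
p=shot("wrist"); pick_place(spec_xy(p,np.array([476.4,207.2])),45)
P=[*(TR-0*EY-[15,0]),330]; ctrl.move_ptp(P,list(down(YAWX,P)))
p=shot("wrist"); save(p,"w3")
q=cloud(p).reshape(-1,3); 
for ty in (-45,45):
    c=TR+ty*EY; s=q[(np.linalg.norm(q[:,:2]-c,axis=1)<38)&(q[:,2]>60)&(q[:,2]<75)]; m=(s.min(0)+s.max(0))/2
    print("tray xy",(m[:2]-TR)@EX,(m[:2]-TR)@EY,"top z",np.percentile(s[:,2],[5,95]))
s=q[(np.linalg.norm(q[:,:2]-PL,axis=1)<25)&(q[:,2]>66)&(q[:,2]<90)]; print("pl",(s.min(0)+s.max(0))/2)
print(monitor.get_time_s())
for n in ("scene","side"):
    p=shot(n); w=cloud(p)
    for d in spotter.silhouettes(p,"specimen0"):
        s=w[d["region"]]; print(n,round(d["conf"],2),np.nanmedian(s,axis=0).round())
E
```

```text
width 46.17288286197678
touch True 40.14370221966171
tray xy 0.6897083511075056 -45.06831268567218 top z [64.88040659 67.94930845]
tray xy 0.6662549369455018 47.35681800834879 top z [65.15999199 68.01943075]
pl [ 601.67513025 -275.69650876   72.37791861]
20.5667
scene 0.76 [634. -73.  64.]
side 0.81 [620. -70.  64.]
side 0.57 [ 609. -160.   63.]
```

View pics/w3.png

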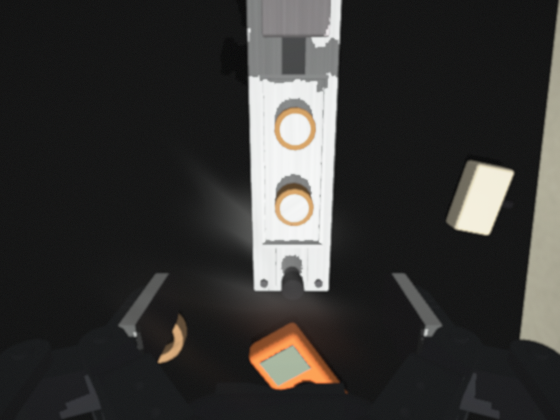

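Both specimens stand in the tray, at pixels (295,129) and (294,206). Next is the plunger.

```bash
python3 - <<'E'
from h import *
g=lambda s,z:[*(PL+s*EY),z]
rv=list(down(YAWX,g(0,45)))
ctrl.move_ptp(g(0,130),rv); ctrl.move_linear(g(0,45),rv); gripper_close(); print("w",monitor.get_gripper_width())
ctrl.move_linear(g(0,60.5),rv,max_speed=30); print("F",np.round(monitor.get_ft_force(),1))
h=ctrl.move_linear(g(30,60.5),rv,max_speed=40,max_force=20); print(h,monitor.get_tool_pos(),np.round(monitor.get_ft_force(),1))
if not h:
    h=ctrl.move_linear(g(232,60.5),rv,max_speed=60,max_force=20); print(h,np.round(monitor.get_ft_force(),1))
    h=ctrl.move_linear(g(244,60.5),rv,max_speed=15,max_force=12); t=monitor.get_tool_pos(); print(h,(np.array(t[:2])-PL)@EY,np.round(monitor.get_ft_force(),1))
    s=(np.array(t[:2])-PL)@EY
    h=ctrl.move_linear(g(s,45),rv,max_speed=20,max_force=20); print(h,monitor.get_tool_pos(),np.round(monitor.get_ft_force(),1),monitor.get_time_s())
E
```

```text
w 28.300717759286186
F [ 3.  -1.4 -6.9]
False [ 604.87082021 -245.66534041   60.42679373] [ 2.9  1.1 -5.9]
False [ 1.  -1.  -5.9]
True 239.76100135246634 [ 3.5 -1.8 -6.4]
False [626.43580308 -37.44930601  45.80460436] [-0.6  0.6  4.8] 29.6833
```

```bash
python3 - <<'E'
from h import *
open_jaws(); t=monitor.get_tool_pos(); rv=list(monitor.get_tcp_rot())
ctrl.move_linear([t[0],t[1],130],rv)
t=[*(PL+150*EY-[15,0]),330]; ctrl.move_ptp(t,list(down(YAWX,t)))
p=shot("wrist"); save(p,"w4"); q=cloud(p).reshape(-1,3)
s=q[(np.linalg.norm(q[:,:2]-(PL+240*EY),axis=1)<30)&(q[:,2]>60)&(q[:,2]<100)]; print("pl",(s.min(0)+s.max(0))/2,s.max(0), ((s.min(0)+s.max(0))/2)[:2]@EY-PL@EY)
p=shot("scene"); q=cloud(p).reshape(-1,3); s=q[(np.linalg.norm(q[:,:2]-KN,axis=1)<40)&(q[:,2]>160)&(q[:,2]<190)]; print("kn",KN,(s.min(0)+s.max(0))/2,s.max(0),np.ptp(s,axis=0))
s=q[(np.linalg.norm(q[:,:2]-(PL+240*EY),axis=1)<30)&(q[:,2]>60)&(q[:,2]<100)]; print("pl",s.max(0))
P=np.array([*KN,145.]); ctrl.move_ptp([*KN,215],list(down(YAWX,[*KN,215])))
for y in (YAWX,YAWX-.3): print(np.round(inverse_kinematics(list(P),list(down(y))),3), np.round(inverse_kinematics(list(P),list(down(y+np.pi))),3))
p=shot("wrist"); save(p,"w5"); q=cloud(p).reshape(-1,3); s=q[(np.linalg.norm(q[:,:2]-KN,axis=1)<40)&(q[:,2]>160)&(q[:,2]<190)]; print("kn",(s.min(0)+s.max(0))/2,s.max(0),np.ptp(s,axis=0)); print(monitor.get_time_s())
E
```

```text
pl [626.14578651 -38.28820341  75.45274042] [640.64503001 -23.88017126  79.25033   ] 238.96524356184298
kn [642.1276104  111.89896664] [645.10174526 109.92930444 167.39522938] [669.77183831 135.05394084 174.67670666] [49.34018611 50.2492728  14.56295456]
pl [644.95159532 -24.69272531  77.59996172]
[0.075 0.568 0.159 1.162 0.    1.75 ] [ 0.075  0.568  0.159  1.162  0.    -1.392]
[0.075 0.568 0.159 1.162 0.    2.05 ] [ 0.075  0.568  0.159  1.162  0.    -1.092]
kn [641.93684329 109.51364101 167.17368967] [667.7236642  134.5845919  174.29566604] [51.57364184 50.14190177 14.24395274]
34.3667
```

View pics/w4.png

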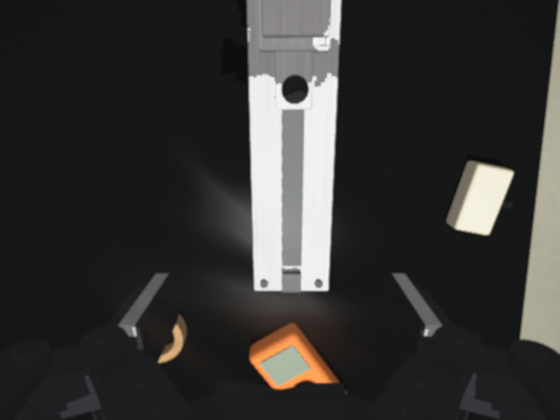

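The plunger knob, at pixel (295,89), is at its seated height at the far end, so the pin is in the notch. Next I'll turn the knob.

```bash
cat > knob.py <<'E'
from h import *
K=np.array([642.0,110.8]); J0,J1=-2.9,2.9
def arm(z,j6):
    q=list(inverse_kinematics([*K,z],list(down(YAWX)))); q[5]=j6; return q
def zt(th): return 145-min(th,14)*5/(2*np.pi)
def turn(th,amount,step=None):
    ctrl.move_joints(arm(zt(th),J0)); gripper_close(); t0=monitor.get_ft_torque()[2]
    print("w",round(monitor.get_gripper_width(),1))
    n=int(np.ceil(amount/(step or 0.7)))
    for i in range(1,n+1):
        d=amount*i/n; ctrl.move_joints(arm(zt(th+d),J0+d)); m=monitor.get_ft_torque()[2]-t0
        if step is None and i%3==0 or step: print(round(th+d,2),"Mz",round(m,2),"F",np.round(monitor.get_ft_force(),1))
        if abs(m)>0.8: print("stop torque",round(th+d,2)); th+=d; break
    else: th+=amount
    open_jaws(); return th
E
python3 - <<'E'
from knob import *
ctrl.move_joints(arm(215,J0)); th=turn(0,5.6)
p=shot("scene"); q=cloud(p).reshape(-1,3); print(monitor.get_time_s())
th=turn(th,5.6); ctrl.move_joints(arm(215,0)); print(th,monitor.get_time_s())
q=cloud(shot("scene")).reshape(-1,3); s=q[(np.linalg.norm(q[:,:2]-K,axis=1)<24)&(q[:,2]>140)&(q[:,2]<190)]; print("top z",np.percentile(s[:,2],90))
E
```

```text
w 48.2
2.1 Mz -0.17 F [-9.1 -8.  11.7]
4.2 Mz -0.18 F [-7.8  0.2  9.5]
42.7083
w 48.6
7.7 Mz -0.15 F [-3.3 -5.8  5.2]
9.8 Mz -0.13 F [-3.9 -3.4  4.8]
11.2 56.175
top z 163.46178435102448
```

```bash
python3 - <<'E'
from knob import *
th=turn(11.2,3.3,step=0.15); ctrl.move_joints(arm(215,monitor.get_joints()[5])); print(th,monitor.get_time_s())
q=cloud(shot("scene")).reshape(-1,3); s=q[(np.linalg.norm(q[:,:2]-K,axis=1)<24)&(q[:,2]>140)&(q[:,2]<190)]; print("top z",np.percentile(s[:,2],90))
P=[560,0,330]; ctrl.move_ptp(P,list(down(YAWX,P)))
p=shot("side"); save(p,"s9")
P=[*(PL+150*EY-[15,0]),330]; ctrl.move_ptp(P,list(down(YAWX,P)))
p=shot("wrist"); q=cloud(p).reshape(-1,3)
s=q[(np.linalg.norm(q[:,:2]-(PL+240*EY),axis=1)<30)&(q[:,2]>60)&(q[:,2]<100)]; print("pl",s.max(0))
p=shot("scene"); cv2.imwrite("pics/c9.png",cv2.resize(p["color"][170:320,180:360,::-1],None,fx=4,fy=4))
E
```

```text
w 48.6
11.35 Mz -0.17 F [-2.1 -4.8  4.6]
11.5 Mz -0.13 F [-2.  -5.1  4.6]
11.65 Mz -0.13 F [-2.2 -5.2  4.9]
11.8 Mz -0.12 F [-3.2 -4.3  5.6]
11.95 Mz -0.17 F [-2.2 -4.4  5.3]
12.1 Mz -0.14 F [-2.3 -5.   5. ]
12.25 Mz -0.18 F [-2.6 -4.7  5.7]
12.4 Mz -0.19 F [-2.4 -5.1  5.9]
12.55 Mz -0.06 F [-2.3 -4.5  5.7]
12.7 Mz -0.12 F [-2.6 -6.1  5.6]
12.85 Mz -0.2 F [-3.2 -5.   5.4]
13.0 Mz -0.12 F [-4.1 -5.6  6.2]
13.15 Mz -0.09 F [-3.1 -5.3  6.5]
13.3 Mz -0.15 F [-1.2 -2.3  4.4]
13.45 Mz -0.03 F [6.3 2.6 0.1]
13.6 Mz -0.2 F [6.2 0.9 0.9]
13.75 Mz 0.14 F [ 6.6 -0.6  2. ]
13.9 Mz -0.13 F [ 6.7 -0.8  0.7]
14.05 Mz -0.06 F [ 6.  -2.7  1.6]
14.2 Mz 0.25 F [ 5.7 -4.8  2.7]
14.35 Mz -0.11 F [ 4.1 -5.5  2.1]
14.5 Mz -0.12 F [ 3.8 -6.4  3.4]
14.5 65.8583
top z 161.94422405005528
pl [640.61318114 -23.80393418  79.05792616]
```

View pics/c9.png

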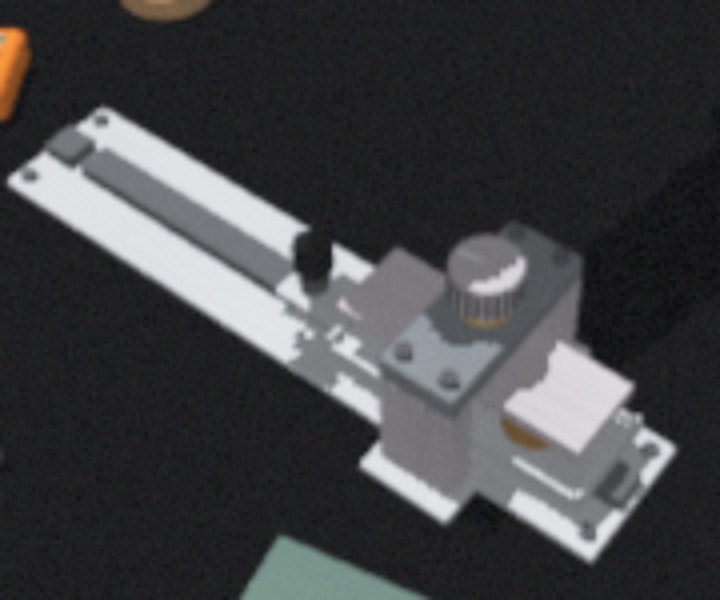

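The crop shows the knob well down at (487,280) and the plate on the specimen at (525,430). The stop torque wasn't clear, so I'll compare the white line's angle with the picture taken at screw 0.

```bash
python3 - <<'E'
from knob import *
ctrl.move_ptp([*KN,215],list(down(YAWX,[*KN,215])))
p=shot("wrist"); save(p,"w6")
a=cv2.imread("pics/w5.png"); b=cv2.imread("pics/w6.png")
f=cam(p);Rm,t=p["RT"]
def px(P): c=Rm.T@(np.array(P)-t); return int(c[0]/c[2]*f+p["cx"]),int(c[1]/c[2]*f+p["cy"])
print(px([*K,172]),px([*K,161]))
u,v=px([*K,167]); x0,y0=max(0,u-90),max(0,v-90)
o=np.hstack([cv2.resize(i[y0:y0+180,x0:x0+180],(390,390)) for i in (a,b)]); cv2.imwrite("pics/k.png",o)
E
```

```text
(280, 237) (280, 230)
```

View pics/k.png

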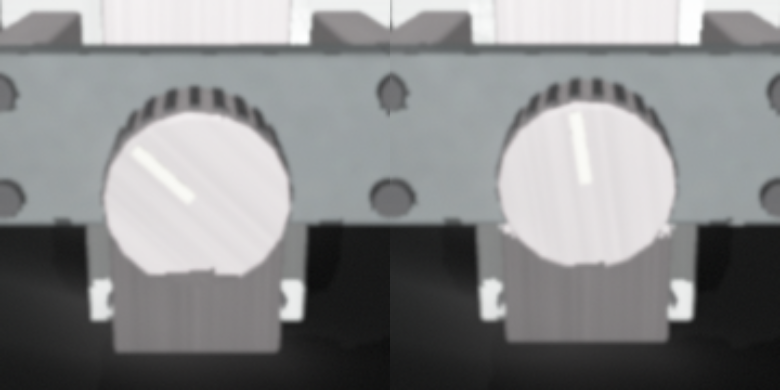

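The white line went from (137,152) to (575,115), relative to centre, which is about 40° past two turns, or 13.26 rad. It either slipped near 13.3 or reached the stop from a nonzero start. I'll regrip and turn on, watching the torque.

```bash
python3 - <<'E'
from knob import *
th=13.26; j=-1.5
ctrl.move_joints(arm(215,j)); ctrl.move_joints(arm(zt(th),j)); gripper_close(); t0=np.array(monitor.get_ft_torque()); print(monitor.get_gripper_width(),np.round(monitor.get_ft_force(),1))
for i in range(1,13):
    d=.1*i; ctrl.move_joints(arm(zt(th+d),j+d)); ctrl.sleep(.1)
    print(round(th+d,2),np.round(np.array(monitor.get_ft_torque())-t0,2),np.round(monitor.get_ft_force(),1),np.round(monitor.get_joint_efforts()[5],2))
open_jaws(); ctrl.move_joints(arm(215,j)); ctrl.move_ptp([*KN,215],list(down(YAWX,[*KN,215])))
p=shot("wrist"); save(p,"w7"); print(monitor.get_time_s())
a=cv2.imread("pics/w6.png"); b=cv2.imread("pics/w7.png")
o=np.hstack([cv2.resize(i[140:320,190:370],(390,390)) for i in (a,b)]); cv2.imwrite("pics/k2.png",o)
q=cloud(p).reshape(-1,3); s=q[(np.linalg.norm(q[:,:2]-K,axis=1)<20)&(q[:,2]>140)]; print("top",np.median(s[:,2]))
E
```

```text
48.491924488541144 [-5.7  0.2  8.7]
13.36 [-0.41  0.01 -0.07] [-6.3 -3.1  8.4] -0.09
13.46 [-0.08 -0.11  0.21] [-5.5 -0.9  7.6] 0.09
13.56 [-0.04 -0.2  -0.  ] [-4.  -0.9  6.6] -0.09
13.66 [ 0.27 -0.49 -0.08] [-3.3  2.7  5.2] -0.09
13.76 [ 0.45 -0.61  0.18] [-3.2  2.1  6.7] 0.15
13.86 [ 0.46 -0.69 -0.06] [-2.4  2.   6.3] -0.09
13.96 [ 0.4  -0.82 -0.07] [-1.3  2.5  6.4] -0.09
14.06 [ 0.5  -1.03  0.03] [-1.   2.3  5.7] -0.01
14.16 [ 0.4  -1.16 -0.06] [-0.6  1.9  5.7] -0.09
14.26 [ 0.4  -1.44  0.16] [1.4 1.9 5.3] 0.13
14.36 [ 0.24 -1.57 -0.06] [1.6 1.2 6. ] -0.08
14.46 [ 0.18 -1.82  0.34] [4.  0.9 6.1] 0.3
77.2917
top 290.8427718395044
```

View pics/k2.png

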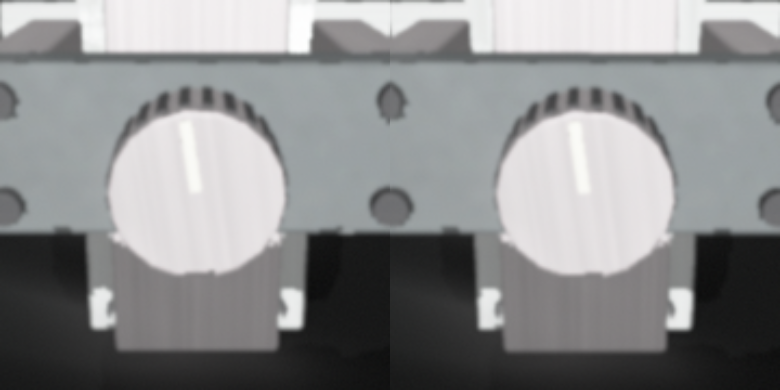

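The line didn't move at all over 1.2 rad of extra turning, so it is blocked at what looks like the stop. I'll check that with an exact line angle in the jig frame and the knob's height over the bridge.

```bash
python3 - <<'E'
from knob import *
p=shot("wrist"); w=cloud(p)
s=w[(np.linalg.norm(w[...,:2]-K,axis=-1)<20)&(w[...,2]>150)&(w[...,2]<180)]; top=np.median(s[:,2])
m=(abs((w[...,:2]-K)@EX)>35)&(abs((w[...,:2]-K)@EX)<60)&(abs((w[...,:2]-K)@EY)<25)&(w[...,2]>105)&(w[...,2]<130)
print("knob top - bridge top",top-np.median(w[...,2][m]), "home 43.0, abs",top)
for n in ("w5","w7"):
    im=cv2.imread(f"pics/{n}.png"); h=172.0 if n=="w5" else 161.0
    c=im[140:320,190:370].astype(int); mk=((c[...,2]-c[...,0])>8)&(c.min(-1)>215)
    N,l,st,ce=cv2.connectedComponentsWithStats(mk.astype(np.uint8)); i=1+st[1:,4].argmax(); print(st[i])
    v,u=np.where(l==i); P=np.array([ray_z(p,(x+190,y+140),h)[:2] for x,y in zip(u,v)])
    d=np.linalg.svd(P-P.mean(0))[2][0]; d*=np.sign(d@(P.mean(0)-K)); print(n,"jig angle deg",np.degrees(np.arctan2(d@EY,d@EX)))
print("t",monitor.get_time_s())
E
```

```text
knob top - bridge top 42.86830627637815 home 43.0, abs 161.51394433329904Traceback (most recent call last):
  File "<stdin>", line 9, in <module>
ValueError: attempt to get argmax of an empty sequence
```

The knob sits 42.9 mm above the bridge. Home is 43.0 mm, so with the hard stop repeating it is home. I'll retreat and hand in.

```bash
python3 - <<'E'
from h import *
P=[560,0,330]; ctrl.move_ptp(P,list(down(YAWX,P))); ctrl.sleep(.5); print(job_done())
E
```

```text
the job is handed in; nothing more can be done
None
```

I handed the job in, without a pass/fail result back: both specimens stand in the tray, the tray is under the screw with the plunger in the notch, and the clamp knob is against its stop (inferred: no further turn in two tries, height within 0.2 mm of home).

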